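Seat the filter collar of the bench vacuum-clamp unit

TASK

On the vacuum-clamp unit, first turn the selector so that its pointer clicks in at the bar-shaped mark, venting the unit. Then turn the knurled filter collar, which sits raised on its spigot, until its hidden keyways drop over the pins, push it fully home against the spring so that it is flush on the unit's top, and finish while still holding it down there with the gripper (it springs up if let go). Leave the selector at the bar and the other things on the bench alone.

Things in the scene. Friction and masses are not known exactly. Their poses are not given: they have to be found in the camera images.
- socket (a point): socket centre on the unit's flat top (55 mm above the bench), axes as the unit's. Hidden under the collar: a fixed spigot 28 mm across, 34 mm tall, with three radial pins 120 degrees apart (6 mm thick, tops 22 mm above the unit's top) at an unknown yaw, and round its foot a sprung plate 51 mm across, top 4 mm above the unit's top; about 7 N presses it flush.
- collar: knurled aluminium cap, 56 mm across, 46 mm high, closed on top, 0.16 to 0.26 kg, loose on the spigot. Origin: centre of its lower rim, z up. Starts resting on the pins, rim 12 mm above the unit's top. Inside are three keyways 120 degrees apart; turned either way it meets the pins after 0.3 to 1.8 rad (window about 0.25 rad wide, next one 2.09 rad on).
- collar_top (a point): centre of the collar's flat top, 46 mm above its lower rim. Over a keyway the collar drops, by its weight if let go, from rim 12 mm to 4 mm above the unit's top and then rests on the sprung plate, no longer turning more than about 10 degrees; some 5 to 8 N more pushes it the last 4 mm home, rim on the unit's top (this point then 46 mm above it).
- selector (a joint): selector angle in rad, growing clockwise seen from above. Four detents at 0, 0.6, 1.2 and 1.8; the bar-shaped mark is the detent at 0.6, the other three marks are dots. It starts at 1.2 or 1.8. Up to about 0.06 N m takes it from one detent to the next; let go within 0.2 rad of a detent it snaps into it.
- selector_grip (a point): on the selector's axis, 27 mm above the unit's top, where to grip it: a black bar 40 mm long (x; +x is the pointer end, with nose and white line), 12 mm wide (y), 34 mm tall, on a disc 44 mm across, 5 mm thick. It turns with the joint. At joint 0 the pointer stands 0.9 rad left (counter-clockwise) of the unit's +x, at 0.6 (bar mark) 0.3 rad left. Marks 36 mm from the axis.
- unit: grey metal box of the vacuum-clamp unit, fixed to the bench, 170 (x) x 300 (y) x 55 mm high. Origin: centre of its underside, z up; its yaw varies. On its top, in its own frame, the selector is at y = +85 mm and the filter socket with the collar at y = -75 mm.
- washer: spare rubber sealing washer, 36 mm across, 6 mm thick, lying on top of the unit near its far edge between selector and collar; loose bystander, to be left alone. Origin at its underside
- screwdriver: screwdriver with wooden handle, 210 mm long, lying on the bench beside the unit's collar side (-y); loose bystander, to be left alone. Origin at its underside
- offcut: dark wood offcut 110 x 50 x 22 mm, on the bench beside the unit's selector side (+y); loose bystander, to be left alone. Origin at its underside
- tape: roll of tape, 110 mm across, 24 mm high; loose bystander, to be left alone. Origin at its underside
- mallet: hammer with wooden handle, 270 mm long; loose bystander, to be left alone. Origin at its underside
- plane: metal block plane 160 x 50 mm, about 60 mm high; loose bystander, to be left alone. Origin at its underside
- square: try square, 110 mm wooden stock with 150 mm steel blade; loose bystander, to be left alone. Origin at its underside

How it is judged:
By the outcome, as a careful person would: the job done as asked, in the order asked, and still so for the second after the job is handed in, while the arm keeps its last pose, push and grip.
It also fails if it takes over 64 s, if anything falls off the work surface, if the arm or the gripper's body presses on something with over 40 N, if the wrist force passes 120 N, or if a joint passes its speed limit or range.

ROBOT

A 6-joint arm with a two-finger parallel gripper is mounted at the origin on the work surface. World frame = base frame: x ahead of the robot, y to its left, z up, the work surface at z = 0. Lengths are in mm, angles in rad, forces in N, time in s.
With the tool pointing down it reaches from about 350 to 725 mm from the base axis. Payload 4.3 kg.
Tool frame: the origin (TCP) lies midway between the tips of the shut fingers; the grasp point (between the pads) lies 19 mm behind it; z points along the fingers, y is the line along which they close (so a half turn about z gives the same grasp; the last joint's range is limited). The gripper opens to 85 mm and grips with 20 to 120 N. Pads are 22 mm wide; open, the fingers measure 114 mm over their backs; the gripper's body (76 mm by 85 mm) begins 54 mm behind the grasp point. The pads swing forward as they close: fully open they stand 13 mm farther back than shut.
Start: joints at [1.063, 0.377, 0.081, 1.274, 0, 1.46], TCP at [222.76, 530.137, 231.329] pointing down, gripper open.
Joint ranges: [-2.72, 2.72], [-0.84, 1.66], [-1.02, 1.22], [-1.77, 2.12], [-1.37, 1.28], [-3.14, 3.14]. Speed limits (rad/s): [2.57, 2.57, 3.14, 3.14, 3.14, 3.14].

INTERFACE

Orientations are given as a unit quaternion [x, y, z, w].
In Python, from workcell import sensors, imaging, robot gives the robot as it stands.
- The arm moves only by the tool servo_tool, never from a script. Its argument "series" is a list of rows, each an object with "delta_pos": the shift along the tool's x, y, z scaled (see below), a list of three; "turn": the turn, a rotation vector about the tool's x, y, z scaled (see below), a list of three; "jaw": the opening, from 0 (shut) to 1 (fully open). A call has 1 to 10 rows; each row shifts and turns the commanded pose from where the row before left it, along the tool's axes as they then stand; what a row does not reach is not made up. The controller multiplies each number of a shift by 60 mm and each number of a turn by 0.15 rad. A row lasts 1/8 s, in which the tool goes at most 62.5 mm and 10.7 degrees, less where a joint would pass 70% of its speed; a pose out of reach is approached as far as the arm can. A call with a number of a shift or a turn outside -1 to 1 is refused whole. A call with a gripper value outside its range is refused whole. The fingers move at their own pace and stop on an object; "grip_force" is the grip in N (left out, the last holds). Time passes only in rows, so rows that do not move let the fingers close. It gives the time, the measured TCP pose, the force, the opening and the grip force at its end, in the units of the state.
- sensors.get_state(): the state, without advancing time (a new reading comes with each control period).
- imaging.grab_frame(name): name is "scene" or "top" or "wrist"; returns a dict with "img" (400x640x3 uint8, red, green, blue), "vfov" (degrees; the focal length in pixels is half the picture's height over the tangent of half this angle, whatever the lens; pixels are square), "cx", "cy" (the principal point, pixels), "camera_from_world" (4x4, takes a point from world to camera coordinates); the wrist camera has in their place "hand_eye" (4x4, takes a point from camera to tool coordinates, whose origin is the TCP and whose axes are the flange's). Camera axes: x right, y down, z forward; pixel columns grow to the right and rows downward; lengths in mm; the calibration is good to about 2 mm. A picture is of the moment at which its call begins: read the wrist's pose just before it. There is no depth.
- robot.sign_off(): hands the job in; it is judged then, once.
The state is a dict: "t": time; "q": joint angles; "qd": joint speeds; "effort": joint torques, N m; "tool_pos": TCP position; "tool_rot": TCP orientation; "ft_force": force on the tool from outside, world axes, zero at the start; "ft_torque": the same for the moment, N m; "gripper_width": finger opening in mm; "gripper_force": force on a finger pad.
Only numpy, scipy, OpenCV 4.12 (cv2) and the standard library are available. Lean on these libraries where they do the work, as an engineer would, in place of code of your own. Each camera call takes 0.05 s, during which the arm holds its last target. There are 200 camera calls.

## Working session

There is one attempt and no reset: what is moved stays moved. The work goes in short steps, Python scripts to look and compute and a tool call to move; the robot and the scene stay as the last step left them, time stands still between calls to the robot, and variables do not carry over. Pictures are saved under pics/ and viewed, at most 10 in all, crops included, and the job is handed in when it is done.

Besides the shell and the picture viewer there is one more tool, called after "Call:" by a JSON object that holds its "method" and its "body". servo_tool: Moves the arm, as the interface text tells. Its arguments: {"type":"object","properties":{"series":{"type":"array","items":{"type":"object","properties":{"delta_pos":{"type":"array","items":{"type":"number"}},"turn":{"type":"array","items":{"type":"number"}},"jaw":{"type":"number"}}}},"grip_force":{"type":"number"}},"required":["series"]}

```bash
mkdir -p pics; python3 - <<'E'
from workcell import sensors, imaging
import cv2,json
s=sensors.get_state();print(s)
for n in("top","scene"):
    f=imaging.grab_frame(n);cv2.imwrite(f"pics/{n}0.png",f["img"][:,:,::-1]);print(n,f["vfov"],f["cx"],f["cy"],f["camera_from_world"])
E
```

```text
{'t': 0.0, 'q': array([ 1.06271545e+00,  3.78120888e-01,  7.96443670e-02,  1.27437793e+00,
       -1.89202971e-05,  1.46051073e+00]), 'qd': array([ 0.0010049 ,  0.00015699, -0.0003065 ,  0.00136575,  0.00104301,
        0.00022869]), 'effort': array([-1.97342568e-03, -4.63607597e+01,  2.69873804e+01,  2.12142355e-02,
       -2.27834535e-04,  4.31170363e-06]), 'tool_pos': array([222.42628785, 529.54307237, 230.33499742]), 'tool_rot': array([ 1.97588710e-01,  9.80284470e-01, -9.83143683e-04, -3.04111754e-04]), 'ft_force': array([ 0.51827028, -0.91587631,  0.55502315]), 'ft_torque': array([ 0.00383977, -0.04762624,  0.00189767]), 'gripper_force': 0.0, 'gripper_width': 85.23786461984787}
top 53.67312643672926 327.42410739711215 201.96237871918703 [[ 1.18743059e-02 -9.99882613e-01  9.68303032e-03 -9.77581387e+00]
 [-9.96823224e-01 -1.25995649e-02 -7.86429371e-02  4.95821649e+02]
 [ 7.87557074e-02 -8.71843921e-03 -9.96855821e-01  1.43818688e+03]
 [ 0.00000000e+00  0.00000000e+00  0.00000000e+00  1.00000000e+00]]
scene 53.648990431422334 314.03818110956047 195.25871796570783 [[-2.87666710e-01  9.57711356e-01  6.06821714e-03  1.28762438e+02]
 [ 6.16783754e-01  1.90102424e-01 -7.63831702e-01 -2.44745954e+02]
 [-7.32683877e-01 -2.15986175e-01 -6.45386944e-01  1.43341108e+03]
 [ 0.00000000e+00  0.00000000e+00  0.00000000e+00  1.00000000e+00]]
```

View pics/top0.png

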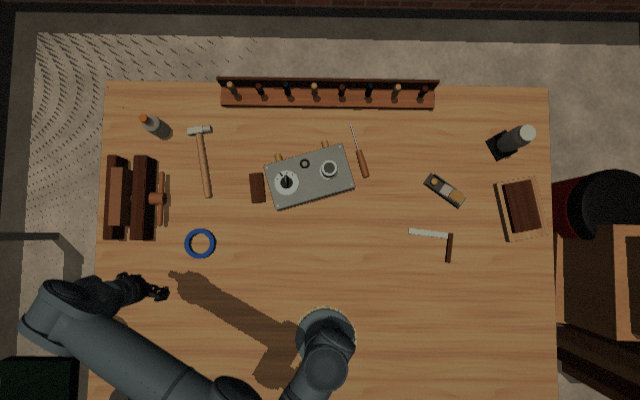

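The top view shows the unit around pixels (264–355, 144–210), the selector near (287,182), the collar near (329,169) and the washer near (305,163). I'll enlarge that area.

```bash
cat > h.py <<'E'
import numpy as np
def K(f): return 200/np.tan(np.radians(f["vfov"]/2))
def ray(f,u,v,z):
    T=np.array(f["camera_from_world"]);R,t=T[:3,:3],T[:3,3]
    d=R.T@np.array([(u-f["cx"])/K(f),(v-f["cy"])/K(f),1]);o=-R.T@t
    return (o+d*(z-o[2])/d[2])
def proj(f,p):
    T=np.array(f["camera_from_world"]);c=T[:3,:3]@p+T[:3,3]
    return c[:2]/c[2]*K(f)+[f["cx"],f["cy"]]
E
python3 - <<'E'
from workcell import imaging
import cv2,numpy as np
from h import *
f=imaging.grab_frame("top");im=f["img"][:,:,::-1]
c=im[130:220,240:380];cv2.imwrite("pics/c1.png",cv2.resize(c,None,fx=5.5,fy=5.5,interpolation=cv2.INTER_CUBIC))
hsv=cv2.cvtColor(np.ascontiguousarray(im),cv2.COLOR_BGR2HSV)
m=((hsv[...,1]<60)&(hsv[...,2]>60)).astype(np.uint8);m[:135]=0;m[215:]=0;m[:,:255]=0;m[:,365:]=0
m=cv2.morphologyEx(m,cv2.MORPH_OPEN,np.ones((3,3)))
cs,_=cv2.findContours(m,0,2);c=max(cs,key=cv2.contourArea)
b=cv2.boxPoints(cv2.minAreaRect(c));print(b)
w=np.array([ray(f,*p,55) for p in b]);print(w.round(1),w.mean(0))
print(np.linalg.norm(np.diff(w,axis=0),axis=1))
E
```

```text
[[262.90567 165.1698 ]
 [341.75473 142.64151]
 [354.4717  187.15094]
 [275.62265 209.67923]]
[[ 623.7  231.7   55. ]
 [ 710.5  -53.    55. ]
 [ 548.  -100.4   55. ]
 [ 463.   182.1   55. ]] [586.28668416  65.08996702  55.        ]
[297.59930406 169.26819872 295.04487534]
```

View pics/c1.png

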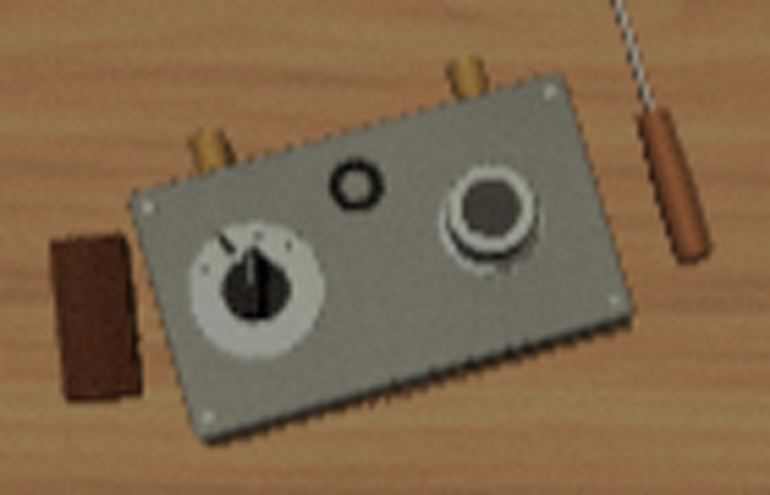

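The crop shows the dial centre at (257,291), the bar mark at (226,243) and dots at (205,269), (258,236) and (289,246). The pointer is at the third mark (joint 1.2). The collar top is at (491,208) and the unit corners at (133,195), (562,75), (632,312) and (205,440).

```bash
python3 - <<'E'
from workcell import imaging,sensors
import cv2,numpy as np
from h import *
f=imaging.grab_frame("top")
g=lambda x,y,z:ray(f,240+(x+.5)/5.5-.5,130+(y+.5)/5.5-.5,z)
w=np.array([g(*p,55) for p in[(133,195),(562,75),(632,312),(205,440)]])
print(w.round(1));c=w.mean(0)
ay=(w[0]-w[1])+(w[3]-w[2]);ax=(w[0]-w[3])+(w[1]-w[2])
print(c,np.arctan2(-ay[0],ay[1]),np.arctan2(ax[1],ax[0]))
print([np.linalg.norm(w[i]-w[i-1]) for i in range(4)])
s=np.array([g(*p,55) for p in[(148,208),(550,92),(616,300),(209,416)]]);ay=(s[0]-s[1])+(s[3]-s[2]);ax=(s[0]-s[3])+(s[1]-s[2])
print(s.mean(0),np.arctan2(-ay[0],ay[1]),np.arctan2(ax[1],ax[0]))
d=g(257,291,56);print("dial",d,"collar",g(491,208,55+12+46), g(491,221,67))
y=np.arctan2(-ay[0],ay[1])
R=np.array([[np.cos(y),-np.sin(y)],[np.sin(y),np.cos(y)]])
print("pred",s.mean(0)[:2]+R@[0,85],s.mean(0)[:2]+R@[0,-75])
for p in[(205,269),(226,243),(258,236),(289,246)]:
    e=(R.T@(g(*p,56)-d)[:2]);print(np.hypot(*e),np.arctan2(e[1],e[0]))
from scipy.spatial.transform import Rotation as Q
S=sensors.get_state();print(Q.from_quat(S["tool_rot"]).as_matrix().round(3))
E
```

```text
[[ 624.2  228.5   55. ]
 [ 708.3  -53.1   55. ]
 [ 551.  -100.5   55. ]
 [ 463.4  177.7   55. ]]
[586.7197966   63.15781233  55.        ] 0.2977208134251942 0.29955137400634585
[np.float64(168.6824763487567), np.float64(293.92360662792186), np.float64(164.29009615666467), np.float64(291.66192955241485)]
[587.59107809  64.67833564  55.        ] 0.2950863012682774 0.30924938699188864
dial [561.53995368 145.66330358  56.        ] collar [609.0126947   -6.45269176 113.        ] [608.15140163  -7.07516926  67.        ]
pred [562.8711722  146.00438468] [609.40275976  -7.07994293]
37.13765854828822 0.8867889503986405
37.813843807950164 0.2927474864230584
36.38433939855266 -0.2930781931440531
36.30252389459749 -0.8917172575744508
[[-0.922  0.387 -0.001]
 [ 0.387  0.922 -0.001]
 [ 0.    -0.001 -1.   ]]
```

Call:
{"method": "servo_tool", "body": {"series": [{"delta_pos":[-0.77,-0.37,0],"jaw":1},{"delta_pos":[-0.77,-0.37,0],"jaw":1},{"delta_pos":[-0.77,-0.37,0],"jaw":1},{"delta_pos":[-0.77,-0.37,0],"jaw":1},{"delta_pos":[-0.77,-0.37,0],"jaw":1},{"delta_pos":[-0.77,-0.37,0],"jaw":1},{"delta_pos":[-0.77,-0.37,0],"jaw":1},{"delta_pos":[-0.77,-0.37,0],"jaw":1},{"delta_pos":[-0.77,-0.37,0],"jaw":1},{"delta_pos":[-0.77,-0.37,0],"jaw":1}]}}

```text
validation failed for argument at $.se...
```

Call:
{"method": "servo_tool", "body": {"series": [{"turn":[0,0,-0.88]},{"turn":[0,0,-0.88]},{"turn":[0,0,-0.88]},{"delta_pos":[0,0,0.5]},{"delta_pos":[0,0,0]},{"delta_pos":[0,0,0]}]}}

```text
validation failed for argument at $.se...
```

Call:
{"method": "servo_tool", "body": {"series": [{"delta_pos":[-0.77,-0.37,0],"turn":[0,0,0],"jaw":1},{"delta_pos":[-0.77,-0.37,0],"turn":[0,0,0],"jaw":1},{"delta_pos":[-0.77,-0.37,0],"turn":[0,0,0],"jaw":1},{"delta_pos":[-0.77,-0.37,0],"turn":[0,0,0],"jaw":1},{"delta_pos":[-0.77,-0.37,0],"turn":[0,0,0],"jaw":1},{"delta_pos":[-0.77,-0.37,0],"turn":[0,0,0],"jaw":1},{"delta_pos":[-0.77,-0.37,0],"turn":[0,0,0],"jaw":1},{"delta_pos":[-0.77,-0.37,0],"turn":[0,0,0],"jaw":1},{"delta_pos":[-0.77,-0.37,0],"turn":[0,0,0],"jaw":1},{"delta_pos":[-0.77,-0.37,0],"turn":[0,0,0],"jaw":1}]}}

```text
t: 1.45
tool_pos: [563.5, 145.1, 231.2]
tool_rot: [0.198, 0.98, 0.0, -0.0]
ft_force: [1.3, 0.8, -0.1]
gripper_width: 85.1
gripper_force: 0.0
```

Call:
{"method": "servo_tool", "body": {"series": [{"delta_pos":[0,0,0],"turn":[0,0,-0.88],"jaw":1},{"delta_pos":[0,0,0],"turn":[0,0,-0.88],"jaw":1},{"delta_pos":[0,0,0],"turn":[0,0,-0.88],"jaw":1},{"delta_pos":[0,0,0.5],"turn":[0,0,0],"jaw":1},{"delta_pos":[0,0,0],"turn":[0,0,0],"jaw":1},{"delta_pos":[0,0,0],"turn":[0,0,0],"jaw":1}]}}

```text
t: 2.2
tool_pos: [562.6, 146.5, 201.8]
tool_rot: [0.001, 1.0, 0.0, -0.0]
ft_force: [0.0, 0.4, 0.1]
gripper_width: 85.4
gripper_force: 0.0
```

```bash
python3 - <<'E'
from workcell import imaging,sensors
import cv2,numpy as np
from scipy.spatial.transform import Rotation as Q
S=sensors.get_state();print(S["t"],S["tool_pos"],Q.from_quat(S["tool_rot"]).as_matrix().round(3),S["q"])
f=imaging.grab_frame("wrist");cv2.imwrite("pics/w1.png",f["img"][:,:,::-1]);print({k:v for k,v in f.items() if k!="img"})
E
```

```text
2.2 [562.61874223 146.52149355 201.77355676] [[-1.     0.002 -0.   ]
 [ 0.002  1.     0.   ]
 [ 0.     0.    -1.   ]] [1.45630527e-01 3.99246825e-01 3.71670920e-02 1.20888132e+00
 8.15858902e-05 1.47411159e-01]
{'vfov': 66.77141710513743, 'cx': 320.6947200725724, 'cy': 197.8599727802851, 'hand_eye': array([[-2.91919480e-04, -9.65842519e-01, -2.59129589e-01,
         6.47385099e+01],
       [ 9.99999821e-01, -1.46365088e-04, -5.80998113e-04,
         4.98134006e-01],
       [ 5.23225156e-04, -2.59129712e-01,  9.65842388e-01,
        -1.43072465e+02],
       [ 0.00000000e+00,  0.00000000e+00,  0.00000000e+00,
         1.00000000e+00]])}
```

View pics/w1.png

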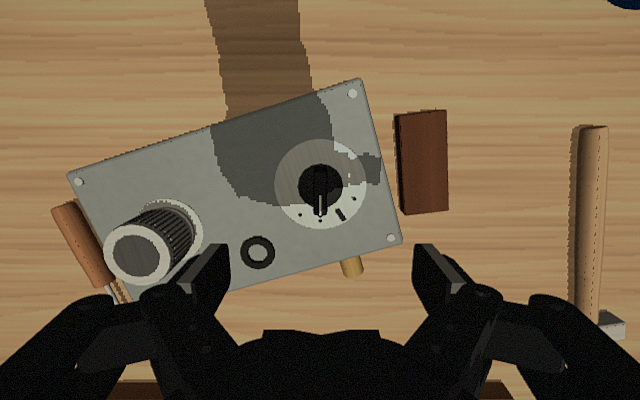

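The wrist view shows the dial centre near (321,184), with the pointer straight down to about (320,213). The bar mark is at (341,215), so the joint is at 1.2. I'll check the selector position from this view.

```bash
cat >> h.py <<'E'
def wray(f,S,u,v,z):
    from scipy.spatial.transform import Rotation as Q
    H=np.array(f["hand_eye"]);R=Q.from_quat(S["tool_rot"]).as_matrix()
    d=R@H[:3,:3]@np.array([(u-f["cx"])/K(f),(v-f["cy"])/K(f),1]);o=R@H[:3,3]+S["tool_pos"]
    return o+d*(z-o[2])/d[2]
E
python3 - <<'E'
from workcell import imaging,sensors
from h import *
S=sensors.get_state();f=imaging.grab_frame("wrist")
print("dial",wray(f,S,320.5,183.5,56),"top",wray(f,S,320,185,89),"collar",wray(f,S,136.5,251.5,113))
for p in[(353,198.5),(341,215),(320,220.5),(300,214.5)]:print(wray(f,S,*p,56))
E
```

```text
dial [561.64943113 146.76577861  56.        ] top [555.73593902 146.37703255  89.        ] collar [606.72504894  -6.4516954  113.        ]
[576.86437306 178.83141044  56.        ]
[593.98047358 167.24234681  56.        ]
[599.76597128 146.17668154  56.        ]
[593.37247883 126.15409463  56.        ]
```

Call:
{"method": "servo_tool", "body": {"grip_force": 30, "series": [{"delta_pos":[0,0,0.6],"turn":[0,0,0],"jaw":1},{"delta_pos":[0,0,0.6],"turn":[0,0,0],"jaw":1},{"delta_pos":[0,0,0.6],"turn":[0,0,0],"jaw":1},{"delta_pos":[0,0,0.45],"turn":[0,0,0],"jaw":1},{"delta_pos":[0,0,0],"turn":[0,0,0],"jaw":1},{"delta_pos":[0,0,0],"turn":[0,0,0],"jaw":0},{"delta_pos":[0,0,0],"turn":[0,0,0],"jaw":0},{"delta_pos":[0,0,0],"turn":[0,0,0],"jaw":0},{"delta_pos":[0,0,0],"turn":[0,0,0],"jaw":0},{"delta_pos":[0,0,0],"turn":[0,0,0],"jaw":0}]}}

```text
t: 3.55
tool_pos: [563.2, 145.9, 67.1]
tool_rot: [0.001, 1.0, -0.001, 0.001]
ft_force: [-0.1, -3.3, 4.6]
gripper_width: 11.4
gripper_force: 33.0
```

Call:
{"method": "servo_tool", "body": {"series": [{"delta_pos":[0,0,0],"turn":[0,0,0],"jaw":0},{"delta_pos":[0,0,0],"turn":[0,0,0],"jaw":0},{"delta_pos":[0,0,0],"turn":[0,0,0],"jaw":0},{"delta_pos":[0,0,0],"turn":[0,0,0],"jaw":0}]}}

```text
t: 4.05
tool_pos: [563.2, 146.0, 67.1]
tool_rot: [0.001, 1.0, -0.0, 0.001]
ft_force: [-1.4, -3.7, 6.0]
gripper_width: 11.6
gripper_force: 33.1
```

Call:
{"method": "servo_tool", "body": {"series": [{"delta_pos":[0,0,0],"turn":[0,0,-0.8],"jaw":0},{"delta_pos":[0,0,0],"turn":[0,0,-0.8],"jaw":0},{"delta_pos":[0,0,0],"turn":[0,0,-0.8],"jaw":0},{"delta_pos":[0,0,0],"turn":[0,0,-0.8],"jaw":0},{"delta_pos":[0,0,0],"turn":[0,0,-0.8],"jaw":0},{"delta_pos":[0,0,0],"turn":[0,0,0],"jaw":0},{"delta_pos":[0,0,0],"turn":[0,0,0],"jaw":0}]}}

```text
t: 4.92
tool_pos: [563.0, 146.5, 67.1]
tool_rot: [-0.295, 0.956, -0.0, 0.0]
ft_force: [-1.4, -1.6, 5.3]
gripper_width: 11.4
gripper_force: 33.2
```

```bash
python3 -c "
from workcell import sensors
S=sensors.get_state();print(S)"
```

```text
{'t': 4.925, 'q': array([ 1.45516780e-01,  4.87667079e-01, -1.89531677e-01,  8.92729991e-01,
        7.21434502e-05, -4.52688749e-01]), 'qd': array([ 0.00040351,  0.00085368, -0.00151738,  0.00083493, -0.00024979,
        0.00086447]), 'effort': array([ 6.95051774e-01, -4.54978108e+01,  2.29906422e+01, -7.52449706e-01,
        3.50107262e-01,  2.08565674e-02]), 'tool_pos': array([562.96434147, 146.50273763,  67.05613889]), 'tool_rot': array([-2.94662913e-01,  9.55601161e-01, -3.07152994e-05,  4.34201954e-04]), 'ft_force': array([-1.40642706, -1.60085853,  5.2667362 ]), 'ft_torque': array([-0.28285447,  0.35870274,  0.04806477]), 'gripper_force': 33.15460503101349, 'gripper_width': 11.351263141611634}
```

Call:
{"method": "servo_tool", "body": {"series": [{"delta_pos":[0,0,0],"turn":[0,0,0],"jaw":1},{"delta_pos":[0,0,0],"turn":[0,0,0],"jaw":1},{"delta_pos":[0,0,0],"turn":[0,0,0],"jaw":1},{"delta_pos":[0,0,0],"turn":[0,0,0],"jaw":1},{"delta_pos":[0,0,0],"turn":[0,0,0],"jaw":1},{"delta_pos":[0,0,-0.75],"turn":[0,0,0],"jaw":1},{"delta_pos":[0,0,-0.75],"turn":[0,0,0],"jaw":1},{"delta_pos":[0,0,-0.75],"turn":[0,0,0],"jaw":1},{"delta_pos":[0,0,0],"turn":[0,0,0],"jaw":1},{"delta_pos":[0,0,0],"turn":[0,0,0],"jaw":1}]}}

```text
t: 6.18
tool_pos: [562.5, 146.5, 200.9]
tool_rot: [-0.295, 0.956, 0.0, -0.0]
ft_force: [-0.1, 0.4, -0.9]
gripper_width: 85.3
gripper_force: 0.0
```

```bash
python3 - <<'E'
from workcell import imaging,sensors
import cv2
S=sensors.get_state();print(S["tool_pos"],S["tool_rot"])
f=imaging.grab_frame("wrist");cv2.imwrite("pics/w2.png",f["img"][:,:,::-1])
E
```

```text
[562.52363051 146.48022357 200.86148999] [-2.94660084e-01  9.55602123e-01  7.89795913e-05 -1.02655133e-04]
```

View pics/w2.png

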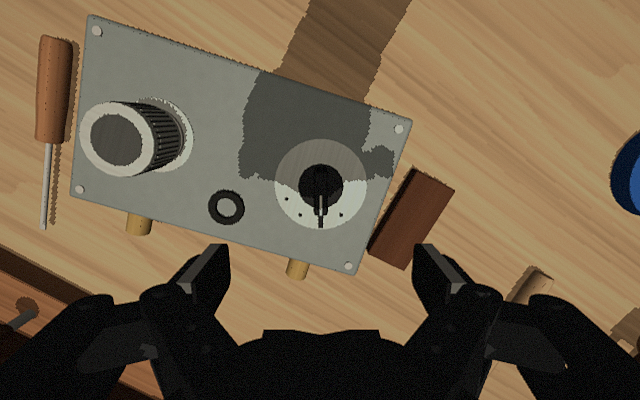

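The pointer at (320,215) now sits on the bar mark. Next is the collar.

Call:
{"method": "servo_tool", "body": {"series": [{"delta_pos":[0.27,-0.85,0],"turn":[0,0,0],"jaw":1},{"delta_pos":[0.27,-0.85,0],"turn":[0,0,0],"jaw":1},{"delta_pos":[0.27,-0.85,0],"turn":[0,0,0],"jaw":1},{"delta_pos":[0,0,0],"turn":[0,0,0],"jaw":1},{"delta_pos":[0,0,0],"turn":[0,0,0],"jaw":1}]}}

```text
t: 6.85
tool_pos: [607.6, -7.0, 199.7]
tool_rot: [-0.294, 0.956, 0.001, -0.001]
ft_force: [-1.5, -0.6, -0.8]
gripper_width: 85.6
gripper_force: 0.0
```

```bash
python3 - <<'E'
from workcell import imaging,sensors
import cv2,numpy as np
from h import *
S=sensors.get_state();print(S["t"],S["tool_pos"],S["q"])
f=imaging.grab_frame("wrist");im=f["img"][:,:,::-1].copy()
g=cv2.cvtColor(im,cv2.COLOR_BGR2GRAY)
c=cv2.HoughCircles(cv2.medianBlur(g,3),3,1.2,60,param1=120,param2=30,minRadius=12,maxRadius=60);print(c)
if c is not None:
  for u,v,r in c[0]:
    print(wray(f,S,u,v,113),r);cv2.circle(im,(int(u),int(v)),int(r),(0,0,255),1)
cv2.imwrite("pics/w3.png",im)
E
```

```text
6.85 [607.5584527   -6.98408725 199.69088969] [-1.16195643e-01  4.56986396e-01  1.20459795e-01  1.23755476e+00
  6.43393924e-04 -7.13993180e-01]
[[[318.6      198.6       37.2     ]
  [477.00003  227.40001   37.800003]
  [378.6      253.8       17.52    ]]]
[606.27006485  -9.68513157 113.        ] 37.2
[554.42794552 109.31852191 113.        ] 37.800003
[617.4671684  57.6721593 113.       ] 17.52
```

View pics/w3.png

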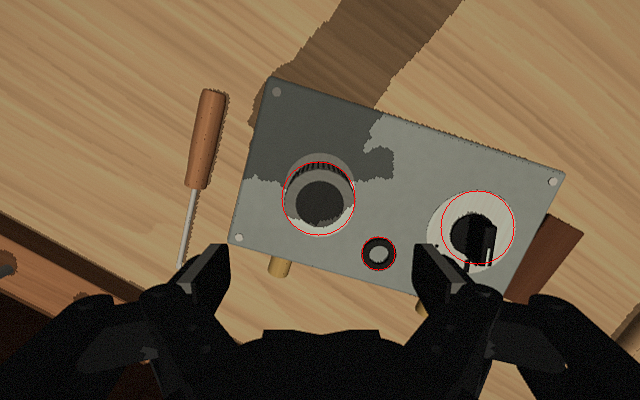

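The picture shows the collar top centred at about (319,202), close to the tool's centre line. I'll descend and grip it.

Call:
{"method": "servo_tool", "body": {"grip_force": 40, "series": [{"delta_pos":[0,0,0.6],"turn":[0,0,0],"jaw":1},{"delta_pos":[0,0,0.6],"turn":[0,0,0],"jaw":1},{"delta_pos":[0,0,0.6],"turn":[0,0,0],"jaw":1},{"delta_pos":[0,0,0.27],"turn":[0,0,0],"jaw":1},{"delta_pos":[0,0,0],"turn":[0,0,0],"jaw":1},{"delta_pos":[0,0,0],"turn":[0,0,0],"jaw":0.3},{"delta_pos":[0,0,0],"turn":[0,0,0],"jaw":0.3},{"delta_pos":[0,0,0],"turn":[0,0,0],"jaw":0.3},{"delta_pos":[0,0,0],"turn":[0,0,0],"jaw":0.3},{"delta_pos":[0,0,0],"turn":[0,0,0],"jaw":0.3}]}}

```text
t: 8.15
tool_pos: [610.2, -7.4, 79.1]
tool_rot: [-0.295, 0.956, -0.001, 0.002]
ft_force: [-1.2, 0.2, 6.7]
gripper_width: 55.2
gripper_force: 41.6
```

```bash
python3 -c "
from workcell import sensors
S=sensors.get_state();print(S)"
```

```text
{'t': 8.15, 'q': array([-1.16262545e-01,  5.26445344e-01, -8.96387815e-02,  9.51073052e-01,
        4.67940240e-04, -7.14415968e-01]), 'qd': array([-6.79270863e-04,  3.06894014e-06, -1.12560892e-03,  3.32574703e-03,
       -1.46397242e-03, -1.22142997e-03]), 'effort': array([-3.66157629e-01, -4.74135733e+01,  2.29606318e+01, -3.73610314e-01,
       -1.57560208e-01,  5.29278113e-03]), 'tool_pos': array([610.19729138,  -7.38786082,  79.07591466]), 'tool_rot': array([-2.94637941e-01,  9.55607199e-01, -5.20121116e-04,  1.75927940e-03]), 'ft_force': array([-1.17062746,  0.24962391,  6.74474909]), 'ft_torque': array([ 0.12769947,  0.1621022 , -0.02001404]), 'gripper_force': 41.6395547403954, 'gripper_width': 55.239312051816135}
```

Call:
{"method": "servo_tool", "body": {"series": [{"delta_pos":[0,0,0.03],"turn":[0,0,0.67],"jaw":0.3},{"delta_pos":[0,0,0],"turn":[0,0,0.67],"jaw":0.3},{"delta_pos":[0,0,0],"turn":[0,0,0],"jaw":0.3}]}}

```text
t: 8.52
tool_pos: [611.2, -7.6, 78.9]
tool_rot: [-0.197, 0.98, -0.001, 0.003]
ft_force: [-1.7, 0.8, 13.4]
gripper_width: 54.8
gripper_force: 42.4
```

Call:
{"method": "servo_tool", "body": {"series": [{"delta_pos":[0,0,0],"turn":[0,0,0.67],"jaw":0.3},{"delta_pos":[0,0,0],"turn":[0,0,0],"jaw":0.3}]}}

```text
t: 8.78
tool_pos: [611.2, -7.8, 78.6]
tool_rot: [-0.147, 0.989, -0.001, 0.003]
ft_force: [-1.3, 0.8, 11.3]
gripper_width: 54.6
gripper_force: 42.2
```

Call:
{"method": "servo_tool", "body": {"series": [{"delta_pos":[0,0,0],"turn":[0,0,0.67],"jaw":0.3},{"delta_pos":[0,0,0],"turn":[0,0,0],"jaw":0.3}]}}

```text
t: 9.02
tool_pos: [609.6, -7.6, 76.6]
tool_rot: [-0.098, 0.995, -0.0, 0.001]
ft_force: [0.6, -0.9, -2.2]
gripper_width: 54.6
gripper_force: 42.5
```

Call:
{"method": "servo_tool", "body": {"series": [{"delta_pos":[0,0,0],"turn":[0,0,0.67],"jaw":0.3},{"delta_pos":[0,0,0],"turn":[0,0,0],"jaw":0.3}]}}

```text
t: 9.28
tool_pos: [608.5, -7.4, 75.0]
tool_rot: [-0.048, 0.999, -0.0, -0.0]
ft_force: [-0.2, -0.8, -1.7]
gripper_width: 54.7
gripper_force: 42.5
```

The collar has dropped into the keyways: the load is gone and z is falling. I'll push it down now.

Call:
{"method": "servo_tool", "body": {"grip_force": 60, "series": [{"delta_pos":[0,0,0.05],"turn":[0,0,0],"jaw":0.3},{"delta_pos":[0,0,0.05],"turn":[0,0,0],"jaw":0.3},{"delta_pos":[0,0,0],"turn":[0,0,0],"jaw":0.3},{"delta_pos":[0,0,0],"turn":[0,0,0],"jaw":0.3}]}}

```text
t: 9.78
tool_pos: [608.6, -7.3, 69.6]
tool_rot: [-0.048, 0.999, -0.0, 0.0]
ft_force: [-0.8, 0.6, 2.7]
gripper_width: 54.9
gripper_force: 63.9
```

```bash
python3 -c "
from workcell import sensors
S=sensors.get_state();print(S['tool_pos'],S['ft_force'],S['ft_torque'],S['q'])"
```

```text
[608.59863175  -7.31324038  69.60621034] [-0.80975853  0.56984993  2.68532417] [-0.03103855  0.28202707  0.03199636] [-1.16192301e-01  5.34598754e-01 -1.02458726e-01  9.33701554e-01
 -2.72331806e-05 -2.12111683e-01]
```

Call:
{"method": "servo_tool", "body": {"series": [{"delta_pos":[0,0,0.05],"turn":[0,0,0],"jaw":0.3},{"delta_pos":[0,0,0.04],"turn":[0,0,0],"jaw":0.3},{"delta_pos":[0,0,0],"turn":[0,0,0],"jaw":0.3},{"delta_pos":[0,0,0],"turn":[0,0,0],"jaw":0.3}]}}

```text
t: 10.28
tool_pos: [608.8, -7.3, 67.2]
tool_rot: [-0.048, 0.999, -0.0, 0.001]
ft_force: [-9.1, 1.8, 22.2]
gripper_width: 54.4
gripper_force: 65.7
```

Call:
{"method": "servo_tool", "body": {"series": [{"delta_pos":[0,0,0.03],"turn":[0,0,0],"jaw":0.3},{"delta_pos":[0,0,0.03],"turn":[0,0,0],"jaw":0.3},{"delta_pos":[0,0,0],"turn":[0,0,0],"jaw":0.3},{"delta_pos":[0,0,0],"turn":[0,0,0],"jaw":0.3}]}}

```text
t: 10.78
tool_pos: [608.9, -7.3, 67.2]
tool_rot: [-0.048, 0.999, -0.001, 0.002]
ft_force: [-18.3, 1.2, 43.1]
gripper_width: 54.3
gripper_force: 67.9
```

Call:
{"method": "servo_tool", "body": {"series": [{"delta_pos":[0,0,-0.05],"turn":[0,0,0],"jaw":0.3},{"delta_pos":[0,0,0],"turn":[0,0,0],"jaw":0.3},{"delta_pos":[0,0,0],"turn":[0,0,0],"jaw":0.3}]}}

```text
t: 11.15
tool_pos: [608.8, -7.3, 67.2]
tool_rot: [-0.048, 0.999, -0.0, 0.001]
ft_force: [-12.0, -0.2, 25.6]
gripper_width: 54.4
gripper_force: 66.2
```

```bash
python3 - <<'E'
from workcell import imaging
import cv2,numpy as np
from h import *
f=imaging.grab_frame("scene");im=f["img"][:,:,::-1]
u,v=proj(f,np.array([600,40,70])).astype(int);print(u,v,"rim/top",proj(f,np.array([609,-7,55])),proj(f,np.array([609,-7,101])))
c=im[v-50:v+45,u-70:u+70];cv2.imwrite("pics/s1.png",cv2.resize(c,None,fx=5.5,fy=5.5,interpolation=cv2.INTER_CUBIC))
E
```

```text
311 228 rim/top [292.13164354 231.57841763] [291.54698278 217.69850632]
```

View pics/s1.png

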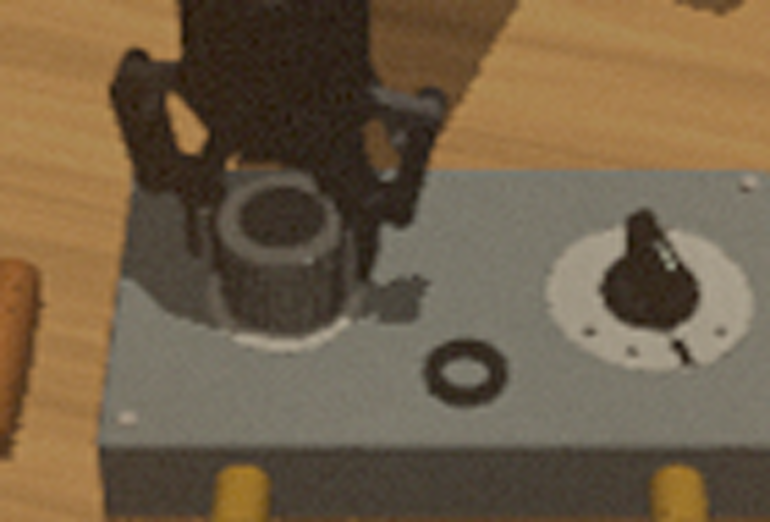

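The scene picture shows the collar seated, with its top centre at crop (280,217), which is row 217.5 against 217.7 predicted for flush. The selector points at the bar and the washer is undisturbed, so I'll hand in.

```bash
python3 -c "
from workcell import robot
print(robot.sign_off())"
```

```text
the job is handed in; nothing more can be done
None
```

The job is handed in at about 11 s of the 64 s: the selector is at the bar mark, and the collar is keyed, flush on the unit's top and held down by the gripper at about 25 N.

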